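Click a coupling sleeve onto a pump shaft

TASK

Take the long aluminium sleeve from the bench and slide it down over the pump's upright shaft, gently, past the sprung ball in the shaft's side until you feel the ball click into the groove inside the sleeve. Stop at the click (do not drive the sleeve on down against the shoulder), let go, and leave the other things on the bench where they are.

Things in the scene. Friction and masses are not known exactly. Their poses are not given: they have to be found in the camera images.
- sleeve_mid (a point): Centre of the loose upright sleeve: a plain aluminium tube, 40 mm outside diameter, 56 mm long, standing on the bench, 0.13 to 0.19 kg. Bore 20 mm, both mouths chamfered 3 mm at 45 degrees. Half-way along the bore, level with this point, is a ring groove for the ball, 8 mm wide, 3.2 mm deep, with sloping sides. Both ends are alike. z is its axis.
- shoulder (a point): Foot of the pump's shaft: centre of the flat round flange top (76 mm across, 70 mm above the bench) from which the bare steel shaft stands up, 18.4 mm in diameter, 76 mm long, its tip coned 3 mm by 4 mm. z points up the shaft. The pump (base plate 120 x 120 x 12 mm) is bolted down. Clicked home, the sleeve hangs on the ball, its lower end 6 to 34 mm clear of the shoulder.
- ball (a joint): Sprung 8 mm steel ball standing 3.6 mm out of the shaft's side (any side), its centre 34 to 62 mm above the shoulder, differing each time. Value: how far it is pushed in, 0 (out) to 0.0038 m. Spring 4 N out, about 8 N in the plain bore. The sleeve's mouth meets it about 29 mm before the groove does; the bore then drags lightly; at the groove it snaps out and going on meets a push again.
- spacer_mid (a point): Bystander: centre of a short steel spacer ring lying flat, 48 mm outside, 26 mm hole, 16 mm high.
- jar_mid (a point): Bystander: centre of a closed white grease jar, 56 mm across, 62 mm high.
- wrench: Bystander: a steel spanner 170 mm long lying flat beyond the pump; origin at the middle of its underside, x along it.
Mind the look-alikes: they are no part of the job. Of the things that look like the part that bears shoulder, the smallest one is meant.

How it is judged:
By the outcome, as a careful person would: the job done as asked, in the order asked, and still so for the second after the job is handed in, with the robot touching nothing.
It also fails if it takes over 72 s, if anything falls off the work surface, if the arm or the gripper's body presses on something with over 40 N, if the wrist force passes 120 N, or if a joint passes its speed limit or range.

ROBOT

A 7-joint arm with a two-finger parallel gripper is mounted at the origin on the work surface. World frame = base frame: x ahead of the robot, y to its left, z up, the work surface at z = 0. Lengths are in mm, angles in degrees, forces in N, time in s.
With the tool pointing down it reaches from about 400 to 900 mm from the base axis. Payload 5.5 kg.
Tool frame: the origin (TCP) lies at the very end of the fingers, on their centre line; the grasp point (between the pads) lies 19 mm behind it; z points along the fingers, y is the direction in which the jaws open and shut (so a half turn about z gives the same grasp; the last joint's range is limited). The gripper opens to 85 mm and grips with 20 to 120 N. Pads are 22 mm wide; open, the fingers measure 114 mm over their backs; the gripper's body (76 mm by 85 mm) begins 54 mm behind the grasp point. The pads swing forward as they close: fully open they stand 13 mm farther back than shut.
Start: joints at [-49.206, 28.699, -24.465, 88.831, 12.651, 65.22, -12.049], TCP at [281.989, 585.646, 231.31] pointing down, gripper open.
Joint ranges: [-164.97, 164.97], [-17.58, 116.51], [-87.97, 89.64], [11.32, 138.91], [-80.73, 260.73], [10.89, 115.49], [-147.41, 147.41]. Speed limits (degrees/s): [147.25, 147.25, 180, 180, 180, 180, 180].

INTERFACE

Orientations are given as a 3x3 rotation matrix whose columns are the frame's x, y, z axes.
In Python, from bench import robot gives the robot as it stands.
- The arm moves only by the tool play_rows, never from a script. Its argument "targets" is a list of rows, each a list of 3 entries, a list of its own where there are three numbers: the turn, a rotation vector about the tool's x, y, z in rad, then the shift along the tool's x, y, z in mm, then the closure, from 0 (fully open) to 1 (shut). In form: [[[rx, ry, rz], [x, y, z], gripper], ...]. A call has 1 to 8 rows; each row is the pose to reach, as a shift and turn from the pose measured when the call began, along the tool's axes at that moment; what a row does not reach only later rows make up. A row lasts 1/8 s, in which the tool goes at most 62.5 mm and 10.7 degrees, less where a joint would pass 70% of its speed; a pose out of reach is approached as far as the arm can. A call with a gripper value outside its range is refused whole. The fingers move at their own pace and stop on an object; the grip force is fixed at half the most. Time passes only in rows, so rows that repeat a pose let the fingers close. It gives the time, the measured TCP pose, the force and the opening at its end, in the units of the state.
- robot.get_state(): the state, without advancing time (a new reading comes with each control period).
- robot.read_camera(name): name is "scene" or "top" or "wrist"; returns the picture (384x512x3 uint8, red, green, blue); there is no depth.
- robot.camera_params(name): a dict with "vertical_fov" (degrees; the focal length in pixels is half the picture's height over the tangent of half this angle, whatever the lens; pixels are square), "cx", "cy" (the principal point, pixels), "xyz" and "attitude" of the camera in the world. Camera axes: x right, y up, looking along -z (the intrinsics and any distortion apply to the point x, -y, -z); pixel columns grow to the right and rows downward; lengths in mm; the calibration is good to about 2 mm. A picture is of the moment at which its call begins: read the wrist's pose just before it. camera_params takes no time and is no camera call; for the wrist camera it gives the pose at the moment of the call.
- robot.close_job(): hands the job in, once; it reports no verdict.
The state is a dict: "time_s": time; "qpos": joint angles; "joint_velocities": joint speeds; "joint_efforts": joint torques, N m; "eef_pos": TCP position; "tool_rot": TCP orientation; "force": force on the tool from outside, world axes, zero at the start; "moment": the same for the moment, N m; "width": finger opening in mm.
Only numpy, scipy, OpenCV 4.12 (cv2) and the standard library are available. Lean on these libraries where they do the work, as an engineer would, in place of code of your own. Each camera call takes 0.05 s, during which the arm holds its last target. There are 200 camera calls.

## Working session

There is one attempt and no reset: what is moved stays moved. The work goes in short steps, Python scripts to look and compute and a tool call to move; the robot and the scene stay as the last step left them, time stands still between calls to the robot, and variables do not carry over. Pictures are saved under pics/ and viewed, about 8 in all and at most 12, crops included, and the job is handed in when it is done.

Besides the shell and the picture viewer there is one more tool, called as a command line: name --argument value ..., lists and objects as JSON in quotes. play_rows: Moves the arm, as the interface text tells. Its arguments: {"type":"object","properties":{"targets":{"type":"array","items":{"type":"array"}}},"required":["targets"]}

```bash
mkdir -p pics; ls
python3 - <<'E'
from bench import robot
import cv2,numpy as np
s=robot.get_state();print(s)
for n in("scene","top","wrist"):
    p=robot.camera_params(n);print(n,p)
ims={n:robot.read_camera(n) for n in("scene","top")}
for n in ims: cv2.imwrite(f"pics/{n}0.png",ims[n][:,:,::-1])
E
```

```text
pics
{'time_s': 0.0, 'qpos': array([-49.20439453,  28.75447245, -24.45514303,  88.89105988,
        12.65159252,  65.21927205, -12.04910789]), 'joint_velocities': array([-0.03439533, -0.01576178,  0.00076883, -0.01592242,  0.0221598 ,
        0.11674899, -0.02379976]), 'joint_efforts': array([-3.20995596e-04, -5.69510972e+01, -5.81611589e+00, -2.80934626e+01,
        1.06423182e-02,  1.18192029e-02, -1.09029457e-05]), 'eef_pos': array([281.76213467, 584.99384115, 230.25784289]), 'tool_rot': array([[-9.00999468e-01,  4.33819240e-01, -9.08558713e-04],
       [ 4.33820184e-01,  9.00997846e-01, -1.71127356e-03],
       [ 7.62260500e-05, -1.93600767e-03, -9.99998123e-01]]), 'force': array([-0.60324146,  0.25506532, -0.57045199]), 'moment': array([ 0.04074357,  0.02697396, -0.02860362]), 'width': 85.38217149642345}
scene {'vertical_fov': 48.93482238851881, 'cx': 255.78682260490007, 'cy': 191.4734026586816, 'xyz': array([1323.51529126, -336.538089  ,  956.57455647]), 'attitude': array([[ 0.35502928, -0.66318014,  0.65889781],
       [ 0.93485219,  0.25363915, -0.24843223],
       [-0.00236696,  0.70417277,  0.71002472]])}
top {'vertical_fov': 49.704793414628256, 'cx': 258.8231824491638, 'cy': 190.39225560648632, 'xyz': array([ 416.0010078 ,  -33.85146568, 1018.45206037]), 'attitude': array([[-0.02120857,  0.98977169, -0.14107517],
       [-0.99967886, -0.01903678,  0.01672652],
       [ 0.01386982,  0.14138461,  0.98985758]])}
wrist {'vertical_fov': 69.89012486014958, 'cx': 254.2791264177367, 'cy': 188.1948214899783, 'xyz': array([208.26569001, 619.50387089, 374.00858032]), 'attitude': array([[ 0.43328556, -0.85570917, -0.28288768],
       [ 0.90125109,  0.41027921,  0.13934649],
       [-0.00317714, -0.31532965,  0.94897688]])}
```

```bash
python3 -c "
import cv2,numpy as np
a=cv2.imread('pics/scene0.png');b=cv2.imread('pics/top0.png')
cv2.imwrite('pics/s0x.png',cv2.resize(a,(800,600),interpolation=2));cv2.imwrite('pics/t0x.png',cv2.resize(b,(800,600),interpolation=2))"
```

```text
(no output)
```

View pics/s0x.png

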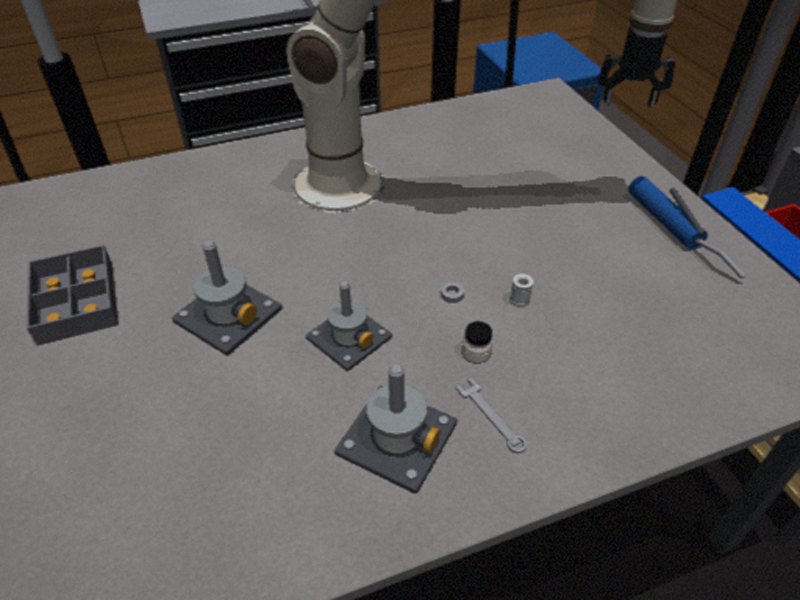

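View pics/t0x.png

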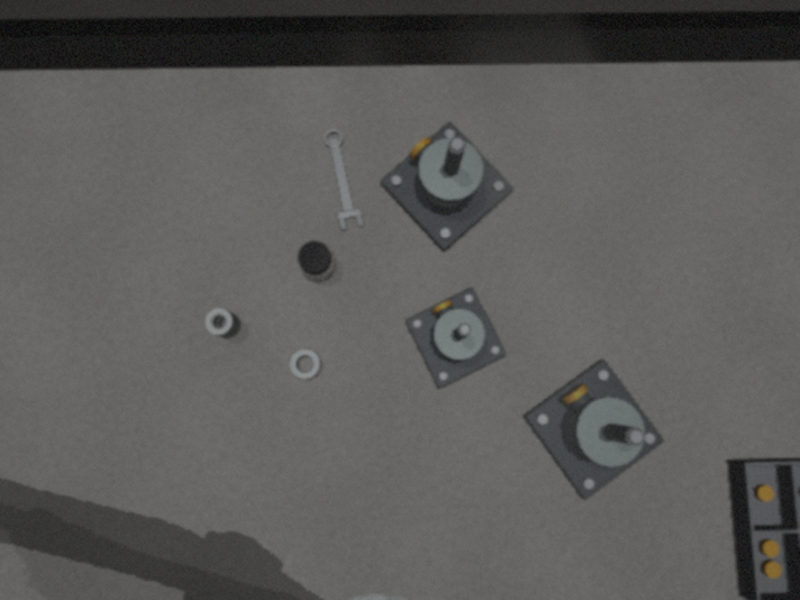

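Scene (800x600 view): three pumps. They sit at (228,315), (348,330) and (396,440) in the scene view, and at (595,430), (457,337) and (447,187) in the top view. The middle one is clearly the smallest and so the one meant. The sleeve is the hollow tube at scene (521,290), top (220,322). The ring at (305,364) is the spacer.

```bash
cat > h.py <<'E'
import numpy as np,cv2
def ray(p,u,v):
    f=192/np.tan(np.radians(p["vertical_fov"]/2))
    d=p["attitude"]@np.array([(u-p["cx"])/f,-(v-p["cy"])/f,-1]);return p["xyz"],d
def onz(p,u,v,z):
    o,d=ray(p,u,v);return o+d*(z-o[2])/d[2]
def proj(p,X):
    f=192/np.tan(np.radians(p["vertical_fov"]/2))
    c=p["attitude"].T@(np.asarray(X,float)-p["xyz"]);return p["cx"]-f*c[0]/c[2],p["cy"]+f*c[1]/c[2]
E
python3 - <<'E'
from bench import robot
from h import *
T=robot.camera_params("top");S=robot.camera_params("scene");k=1.5625
np.set_printoptions(precision=1,suppress=True)
def t(n,u,v,z,p=T): print(n,onz(p,u/k,v/k,z))
t("sleeve top",219,321,56);t("sleeve top S",523,281,56,S)
t("flange",459,334,70);t("tip",463,329,146);t("tip S",345,285,146,S);t("flange S",347,316,70,S)
for c in[(471,289),(505,352),(439,387),(406,321)]:t("plate",*c,12)
t("flange L",434,334,70);t("flange R",484,334,70)
t("spacer",305,364,16);t("jar",315,257,62);t("jarS",479,333,62,S)
t("w1",333,136,5);t("w2",349,215,5)
a=cv2.imread('pics/top0.png')[160:265,120:340]; b=cv2.imread('pics/scene0.png')[160:265,180:350]
c=np.hstack([cv2.resize(a,None,fx=2.2,fy=3*2.2/3,interpolation=2),cv2.resize(b,(300,231),interpolation=2)])
cv2.imwrite('pics/c1.png',c);print(c.shape)
E
```

```text
sleeve top [523.2 226.4  56. ]
sleeve top S [527.6 224.2  56. ]
flange [ 495.5 -128.9   70. ]
tip [ 495.8 -127.   146. ]
tip S [ 503.7 -130.7  146. ]
flange S [ 506.9 -132.8   70. ]
plate [ 570.9 -156.    12. ]
plate [ 470.9 -205.4   12. ]
plate [ 419.2 -101.2   12. ]
plate [522.3 -52.6  12. ]
flange L [496.2 -92.2  70. ]
flange R [ 494.7 -165.7   70. ]
spacer [458.5 104.3  16. ]
jar [616.3  83.   62. ]
jarS [625.8  80.4  62. ]
w1 [829.6  60.2   5. ]
w2 [696.1  35.3   5. ]
(231, 784, 3)
```

View pics/c1.png

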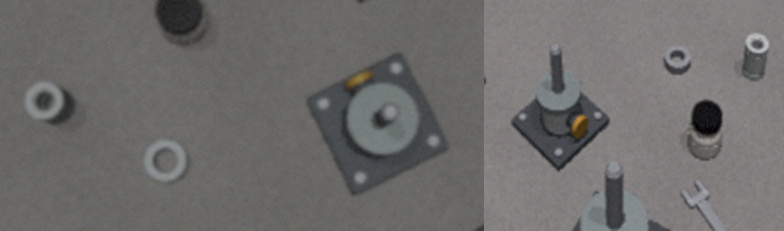

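The middle pump checks out: its flange measures about 74 mm (76 given) and its plate about 115 mm (120 given). The look-alikes are larger. The sleeve is near (525,225) and the shaft near (498,-129). I'm moving above the sleeve now.

```bash
cat > go.py <<'E'
import sys
from bench import robot
from h import *
s=robot.get_state();t=np.array(eval(sys.argv[1]),float)
np.set_printoptions(precision=2,suppress=True)
R=s["tool_rot"];print("t",s["time_s"],"pos",s["eef_pos"],"z",R[:,2],"F",s["force"],"w",s["width"]);print("shift",R.T@(t-s["eef_pos"]))
E
python3 go.py "(525,225,200)"
```

```text
t 0.1 pos [281.8  585.05 230.37] z [-0. -0. -1.] F [ 0.11 -0.    0.03] w 85.51412410939204
shift [-375.33 -218.84   30.74]
```

play_rows --targets '[[[0,0,0],[-47,-27,4],0],[[0,0,0],[-94,-55,8],0],[[0,0,0],[-141,-82,12],0],[[0,0,0],[-188,-109,15],0],[[0,0,0],[-235,-137,19],0],[[0,0,0],[-282,-164,23],0],[[0,0,0],[-329,-192,27],0],[[0,0,0],[-375,-219,31],0]]'

```text
time_s: 1.1
eef_pos: [525.2, 223.2, 199.3]
tool_rot: [[-0.901, 0.434, -0.001], [0.434, 0.901, -0.002], [0.0, -0.002, -1.0]]
force: [0.1, 0.3, 0.3]
width: 85.3
```

play_rows --targets '[[[0,0,0],[0,0,0],0]]'

```text
time_s: 1.23
eef_pos: [527.7, 217.0, 198.3]
tool_rot: [[-0.897, 0.442, -0.002], [0.442, 0.897, -0.005], [-0.001, -0.005, -1.0]]
force: [-0.1, 0.8, -0.2]
width: 85.3
```

Run:
```python
from bench import robot
from h import *
import pickle
p=robot.camera_params("wrist");s=robot.get_state();im=robot.read_camera("wrist")
pickle.dump((p,s,im),open("w1.pkl","wb"));print(s["time_s"],s["eef_pos"],s["tool_rot"],proj(p,(525,225,56)))
cv2.imwrite("pics/w1.png",im[:,:,::-1])
```

```text
1.225 [527.71208331 216.99825499 198.34055269] [[-8.96991620e-01  4.42044842e-01 -1.54657372e-03]
 [ 4.42046787e-01  8.96978098e-01 -4.99290070e-03]
 [-8.19843245e-04 -5.16224803e-03 -9.99986339e-01]] (np.float64(261.7929729515498), np.float64(170.57603282612092))
```

View pics/w1.png

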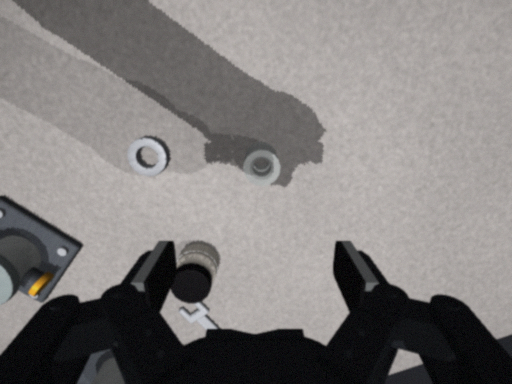

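Wrist view: the sleeve's top ring is at about (262,166), next to the prediction (262,171). The spacer is at (148,156) and the jar at (195,275).

```bash
python3 - <<'E'
import pickle
from h import *
p,s,im=pickle.load(open("w1.pkl","rb"))
print(onz(p,262,166,56),onz(p,262,160,44), proj(p,s["eef_pos"]))
E
python3 go.py "(525,227,110)"; python3 -c "
from bench import robot
print(robot.get_state()['joint_velocities'])"
```

```text
[520.55119868 227.38709295  56.        ] [517.18248102 229.27805012  44.        ] (np.float64(256.28649130170504), np.float64(241.99234577428484))
t 1.275 pos [526.19 219.97 198.53] z [-0. -0. -1.] F [-0.85 -0.08  0.08] w 85.0723638993484
shift [ 4.1   6.14 88.51]
[-2.4697317  -0.46759959 -3.16946196  0.37582487 -0.8813439  -0.04030324
 -0.81420213]
```

play_rows --targets '[[[0,0,0],[1,2,20],0],[[0,0,0],[3,4,50],0],[[0,0,0],[4,6,75],0],[[0,0,0],[4,6,88],0],[[0,0,0],[4,6,88],0],[[0,0,0],[4,6,88],0]]'

```text
time_s: 2.02
eef_pos: [525.5, 227.5, 111.4]
tool_rot: [[-0.899, 0.439, -0.001], [0.439, 0.899, -0.003], [-0.0, -0.003, -1.0]]
force: [-0.4, -0.1, -0.4]
width: 85.4
```

Run:
```python
from bench import robot
from h import *
import pickle
p=robot.camera_params("wrist");s=robot.get_state();im=robot.read_camera("wrist")
pickle.dump((p,s,im),open("w2.pkl","wb"));print(s["time_s"],s["eef_pos"],s["tool_rot"][:,2],proj(p,(525,226,56)))
cv2.imwrite("pics/w2.png",im[:,:,::-1])
```

```text
2.025 [525.51087707 227.48964298 111.43503399] [-0.00100056 -0.00252012 -0.99999632] (np.float64(254.03625945637262), np.float64(206.62923484140038))
```

View pics/w2.png

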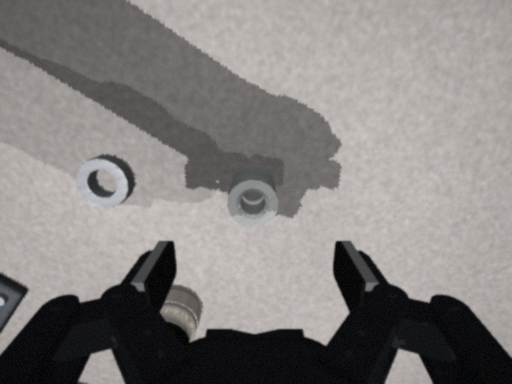

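The ring is centred at about (253,203), with outer edges at u 228 to 279.

```bash
python3 - <<'E'
import pickle
from h import *
p,s,im=pickle.load(open("w2.pkl","rb"))
print(onz(p,253,203,56),onz(p,228,203,56),onz(p,279,203,56))
E
python3 go.py "(523,227.5,22)"
```

```text
[521.91252055 226.6082079   56.        ] [513.41867708 209.10375384  56.        ] [530.7393107  244.79881184  56.        ]
t 2.075 pos [525.74 227.4  111.63] z [-0. -0. -1.] F [-0.57 -0.34 -0.6 ] w 85.31931484967123
shift [ 2.56 -0.89 89.63]
```

play_rows --targets '[[[0,0,0],[1,-1,15],0],[[0,0,0],[2,-2,35],0],[[0,0,0],[3,-2,55],0],[[0,0,0],[3,-2,70],0],[[0,0,0],[3,-2,80],0],[[0,0,0],[3,-2,87],0],[[0,0,0],[3,-2,88],0],[[0,0,0],[3,-2,88],0]]'

```text
time_s: 3.08
eef_pos: [522.5, 226.9, 24.0]
tool_rot: [[-0.899, 0.439, 0.0], [0.439, 0.899, -0.002], [-0.001, -0.002, -1.0]]
force: [0.1, 0.3, 0.2]
width: 85.6
```

play_rows --targets '[[[0,0,0],[0,0,0],0.3],[[0,0,0],[0,0,0],0.5],[[0,0,0],[0,0,0],0.7],[[0,0,0],[0,0,0],0.85],[[0,0,0],[0,0,0],1],[[0,0,0],[0,0,0],1],[[0,0,0],[0,0,0],1]]'

```text
time_s: 3.95
eef_pos: [522.8, 227.1, 24.7]
tool_rot: [[-0.899, 0.439, 0.001], [0.439, 0.899, -0.002], [-0.002, -0.001, -1.0]]
force: [-1.9, -1.2, 4.7]
width: 39.6
```

Gripped at 39.6 mm. Lifting.

play_rows --targets '[[[0,0,0],[0,0,-10],1],[[0,0,0],[0,0,-35],1],[[0,0,0],[0,0,-70],1],[[0,0,0],[0,0,-110],1],[[0,0,0],[0,0,-150],1],[[0,0,0],[0,0,-175],1],[[0,0,0],[0,0,-186],1],[[0,0,0],[0,0,-186],1]]'

```text
time_s: 4.95
eef_pos: [522.7, 227.4, 211.0]
tool_rot: [[-0.899, 0.439, 0.002], [0.439, 0.899, -0.002], [-0.002, -0.001, -1.0]]
force: [0.4, 0.2, -1.2]
width: 39.3
```

```bash
python3 go.py "(498,-129,210)"
```

```text
t 4.95 pos [522.73 227.42 210.98] z [ 0. -0. -1.] F [ 0.45  0.15 -1.2 ] w 39.29760908369594
shift [-134.16 -331.13    1.53]
```

play_rows --targets '[[[0,0,0],[-10,-18,0],1],[[0,0,0],[-32,-60,0],1],[[0,0,0],[-54,-100,0],1],[[0,0,0],[-76,-142,0],1],[[0,0,0],[-98,-183,0],1],[[0,0,0],[-118,-222,0],1],[[0,0,0],[-130,-243,0],1],[[0,0,0],[-134,-250,0],1]]'

```text
time_s: 5.95
eef_pos: [532.3, -58.0, 209.9]
tool_rot: [[-0.897, 0.442, -0.001], [0.442, 0.897, -0.002], [0.0, -0.002, -1.0]]
force: [-0.6, -0.3, -1.7]
width: 39.5
```

play_rows --targets '[[[0,0,0],[0,0,0],1],[[0,0,0],[0,0,0],1],[[0,0,0],[0,0,0],1],[[0,0,0],[0,0,0],1]]'

```text
time_s: 6.45
eef_pos: [532.4, -57.1, 209.9]
tool_rot: [[-0.898, 0.44, -0.001], [0.44, 0.898, -0.002], [0.0, -0.002, -1.0]]
force: [0.4, -0.3, -0.6]
width: 39.3
```

Run:
```python
from bench import robot
from h import *
import pickle
p=robot.camera_params("wrist");s=robot.get_state();im=robot.read_camera("wrist")
pickle.dump((p,s,im),open("w3.pkl","wb"));print(s["time_s"],s["eef_pos"],s["tool_rot"],s["force"],proj(p,(498,-129,146)),s["joint_velocities"])
e=s["eef_pos"]-s["tool_rot"][:,2]*31;print(e,proj(p,e))
cv2.imwrite("pics/w3.png",cv2.resize(im[:,:,::-1],(800,600),interpolation=2))
```

```text
6.45 [532.41598295 -57.13874963 209.94060471] [[-8.97810073e-01  4.40381614e-01 -1.05230130e-03]
 [ 4.40382832e-01  8.97808440e-01 -1.72244394e-03]
 [ 1.86232345e-04 -2.00984295e-03 -9.99997963e-01]] [ 0.38949679 -0.27556012 -0.64035897] (np.float64(157.8898324124692), np.float64(203.15322554472286)) [ 0.25564007 -0.0847573   0.15765927 -0.08801678  0.15640069  0.01073963
 -0.00314625]
[532.44860429 -57.08535386 240.94054156] (np.float64(256.6561065662189), np.float64(274.1878778530743))
```

View pics/w3.png

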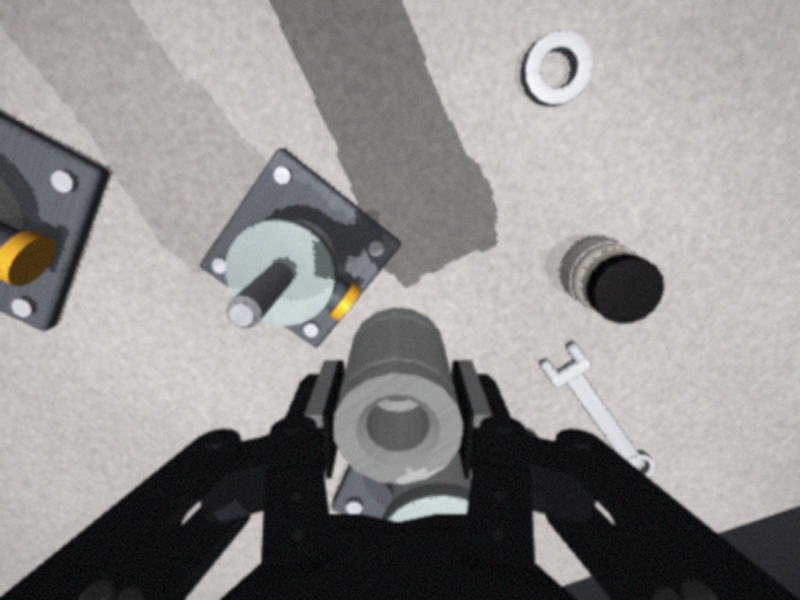

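The shaft tip is at (241,313) and the held sleeve's bore is at (399,425) in the 800x600 view. The sleeve stands upright in the fingers.

```bash
python3 - <<'E'
import pickle
from h import *
p,s,im=pickle.load(open("w3.pkl","rb"));k=1.5625
tip=onz(p,241/k,313/k,146);fl=onz(p,280/k,272/k,70);sl=onz(p,399/k,425/k,s["eef_pos"][2]+31)
fe=[onz(p,225/k,272/k,70),onz(p,336/k,272/k,70)]
print(tip,fl,fe,sl,s["eef_pos"]);d=tip-sl;print("shift",s["tool_rot"].T@d)
E
python3 go.py "(500,-130,210)"
```

```text
[ 494.611966   -130.33076513  146.        ] [ 493.84142659 -129.57606301   70.        ] [array([ 477.27294795, -163.48392361,   70.        ]), array([510.69665739, -95.08135599,  70.        ])] [531.06229398 -57.10459221 240.94060471] [532.41598295 -57.13874963 209.94060471]
shift [  0.46024117 -81.60431462  95.10489601]
t 6.5 pos [532.42 -57.37 209.95] z [-0. -0. -1.] F [ 0.64 -0.67 -2.34] w 39.2899335079912
shift [ -2.9  -79.49   0.11]
```

play_rows --targets '[[[0,0,0],[0,-15,0],1],[[0,0,0],[0,-35,0],1],[[0,0,0],[0,-55,0],1],[[0,0,0],[0.5,-72,0],1],[[0,0,0],[0.5,-81,0],1],[[0,0,0],[0.5,-82,0],1],[[0,0,0],[0.5,-82,0],1],[[0,0,0],[0.5,-82,0],1]]'

```text
time_s: 7.5
eef_pos: [496.2, -129.9, 210.1]
tool_rot: [[-0.898, 0.439, -0.001], [0.439, 0.898, -0.001], [0.0, -0.002, -1.0]]
force: [0.4, 0.5, -1.6]
width: 39.5
```

play_rows --targets '[[[0,0,0],[0,0,8],1],[[0,0,0],[0,0,18],1],[[0,0,0],[0,0,25],1],[[0,0,0],[0,0,29],1],[[0,0,0],[0,0,29],1],[[0,0,0],[0,0,29],1]]'

```text
time_s: 8.25
eef_pos: [496.4, -130.1, 181.3]
tool_rot: [[-0.898, 0.44, -0.0], [0.44, 0.898, -0.002], [-0.0, -0.002, -1.0]]
force: [0.1, -0.7, -1.0]
width: 39.6
```

Run:
```python
from bench import robot
from h import *
p=robot.camera_params("wrist");s=robot.get_state()
T=robot.camera_params("top");S=robot.camera_params("scene")
w=robot.read_camera("wrist");t=robot.read_camera("top");c=robot.read_camera("scene")
print(s["time_s"],s["eef_pos"],s["tool_rot"][:,2],s["force"])
u,v=map(int,proj(S,(497,-130,140)));cc=c[v-40:v+50,u-50:u+50]
out=np.hstack([cv2.resize(w[130:384,100:400],(400,340),interpolation=2),cv2.resize(cc,(380,340),interpolation=2)])
cv2.imwrite("pics/v1.png",out[:,:,::-1]);print(u,v)
```

```text
8.25 [ 496.36912568 -130.07132274  181.32845781] [-4.28812119e-04 -1.52246437e-03 -9.99998749e-01] [ 0.11220696 -0.70633016 -1.00728823]
220 182
```

View pics/v1.png

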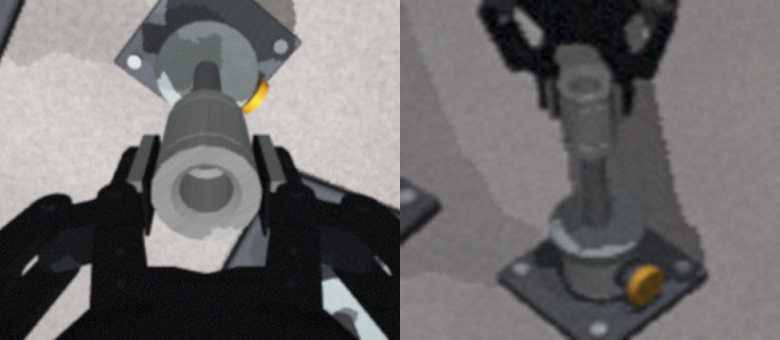

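The sleeve looks coaxial with the shaft in both views: scene crop x is about 584 at the sleeve top, 590 at its bottom and 594 to 597 on the shaft. Descending gently and watching the force.

play_rows --targets '[[[0,0,0],[0,0,3],1],[[0,0,0],[0,0,6],1],[[0,0,0],[0,0,9],1],[[0,0,0],[0,0,12],1],[[0,0,0],[0,0,12],1]]'

```text
time_s: 9.02
eef_pos: [496.1, -130.0, 169.1]
tool_rot: [[-0.898, 0.44, -0.001], [0.44, 0.898, -0.001], [0.0, -0.002, -1.0]]
force: [-0.4, -1.2, -1.6]
width: 39.1
```

play_rows --targets '[[[0,0,0],[0,0,2],1],[[0,0,0],[0,0,4],1],[[0,0,0],[0,0,6],1],[[0,0,0],[0,0,6],1]]'

```text
time_s: 9.52
eef_pos: [496.0, -130.0, 162.9]
tool_rot: [[-0.898, 0.44, -0.001], [0.44, 0.898, -0.001], [0.001, -0.002, -1.0]]
force: [-0.0, -0.6, -1.6]
width: 39.3
```

It's on the shaft (bottom about 138, tip 146) with no contact force. Continuing down in search of the ball.

play_rows --targets '[[[0,0,0],[0,0,1.5],1],[[0,0,0],[0,0,3],1],[[0,0,0],[0,0,3],1]]'

```text
time_s: 9.9
eef_pos: [495.8, -130.0, 159.7]
tool_rot: [[-0.898, 0.44, -0.002], [0.44, 0.898, -0.001], [0.001, -0.002, -1.0]]
force: [0.5, 0.6, -2.8]
width: 39.5
```

play_rows --targets '[[[0,0,0],[0,0,1.5],1],[[0,0,0],[0,0,3],1],[[0,0,0],[0,0,3],1]]'

```text
time_s: 10.28
eef_pos: [495.7, -129.9, 156.6]
tool_rot: [[-0.898, 0.439, -0.002], [0.439, 0.898, -0.001], [0.001, -0.002, -1.0]]
force: [-0.3, 1.1, -0.8]
width: 39.2
```

play_rows --targets '[[[0,0,0],[0,0,1.5],1],[[0,0,0],[0,0,3],1],[[0,0,0],[0,0,3],1]]'

```text
time_s: 10.65
eef_pos: [495.5, -129.9, 153.3]
tool_rot: [[-0.898, 0.44, -0.002], [0.44, 0.898, -0.001], [0.002, -0.002, -1.0]]
force: [-0.2, 0.1, -0.9]
width: 39.5
```

play_rows --targets '[[[0,0,0],[0,0,1.5],1],[[0,0,0],[0,0,3],1],[[0,0,0],[0,0,3],1]]'

```text
time_s: 11.02
eef_pos: [495.4, -129.9, 150.2]
tool_rot: [[-0.898, 0.44, -0.003], [0.44, 0.898, -0.001], [0.002, -0.002, -1.0]]
force: [0.0, -0.0, -1.0]
width: 39.5
```

play_rows --targets '[[[0,0,0],[0,0,1.5],1],[[0,0,0],[0,0,3],1],[[0,0,0],[0,0,3],1]]'

```text
time_s: 11.4
eef_pos: [495.3, -129.8, 147.0]
tool_rot: [[-0.898, 0.439, -0.003], [0.439, 0.898, -0.001], [0.002, -0.002, -1.0]]
force: [0.0, 0.3, -1.1]
width: 39.4
```

play_rows --targets '[[[0,0,0],[0,0,1.5],1],[[0,0,0],[0,0,3],1],[[0,0,0],[0,0,3],1]]'

```text
time_s: 11.78
eef_pos: [495.2, -129.8, 143.9]
tool_rot: [[-0.898, 0.439, -0.003], [0.439, 0.898, -0.001], [0.002, -0.002, -1.0]]
force: [0.9, -0.2, -1.7]
width: 39.4
```

play_rows --targets '[[[0,0,0],[0,0,1.5],1],[[0,0,0],[0,0,3],1],[[0,0,0],[0,0,3],1]]'

```text
time_s: 12.15
eef_pos: [495.1, -129.8, 140.7]
tool_rot: [[-0.898, 0.44, -0.003], [0.44, 0.898, -0.001], [0.003, -0.002, -1.0]]
force: [0.6, 0.0, -1.3]
width: 39.6
```

play_rows --targets '[[[0,0,0],[0,0,1.5],1],[[0,0,0],[0,0,3],1],[[0,0,0],[0,0,3],1]]'

```text
time_s: 12.52
eef_pos: [495.1, -129.8, 137.6]
tool_rot: [[-0.898, 0.439, -0.003], [0.439, 0.898, -0.001], [0.003, -0.002, -1.0]]
force: [0.5, 0.9, -0.6]
width: 39.4
```

No ball yet (bottom about 113). From here I'll use finer steps.

play_rows --targets '[[[0,0,0],[0,0,1.5],1],[[0,0,0],[0,0,1.5],1]]'

```text
time_s: 12.78
eef_pos: [495.1, -129.7, 136.0]
tool_rot: [[-0.898, 0.439, -0.003], [0.439, 0.898, -0.001], [0.003, -0.002, -1.0]]
force: [0.0, 0.3, -1.4]
width: 39.5
```

play_rows --targets '[[[0,0,0],[0,0,1.5],1],[[0,0,0],[0,0,1.5],1]]'

```text
time_s: 13.02
eef_pos: [495.1, -129.7, 134.4]
tool_rot: [[-0.898, 0.439, -0.003], [0.439, 0.898, -0.001], [0.003, -0.002, -1.0]]
force: [0.3, 0.4, -1.8]
width: 39.3
```

play_rows --targets '[[[0,0,0],[0,0,1.5],1],[[0,0,0],[0,0,1.5],1]]'

```text
time_s: 13.28
eef_pos: [495.1, -129.7, 132.8]
tool_rot: [[-0.898, 0.439, -0.003], [0.439, 0.898, -0.001], [0.003, -0.002, -1.0]]
force: [-0.1, 0.7, -2.7]
width: 39.5
```

play_rows --targets '[[[0,0,0],[0,0,1.5],1],[[0,0,0],[0,0,1.5],1]]'

```text
time_s: 13.52
eef_pos: [495.3, -130.0, 131.3]
tool_rot: [[-0.898, 0.44, -0.003], [0.44, 0.898, -0.001], [0.002, -0.002, -1.0]]
force: [0.0, -1.8, -1.0]
width: 39.3
```

play_rows --targets '[[[0,0,0],[0,0,1.5],1],[[0,0,0],[0,0,1.5],1]]'

```text
time_s: 13.78
eef_pos: [495.7, -130.2, 130.1]
tool_rot: [[-0.898, 0.44, -0.002], [0.44, 0.898, -0.001], [0.001, -0.002, -1.0]]
force: [1.1, -1.8, 1.3]
width: 39.3
```

play_rows --targets '[[[0,0,0],[0,0,1.5],1],[[0,0,0],[0,0,1.5],1]]'

```text
time_s: 14.02
eef_pos: [495.9, -130.3, 128.8]
tool_rot: [[-0.898, 0.44, -0.002], [0.44, 0.898, -0.001], [0.001, -0.002, -1.0]]
force: [-0.4, -1.2, 1.8]
width: 39.7
```

play_rows --targets '[[[0,0,0],[0,0,1.5],1],[[0,0,0],[0,0,1.5],1]]'

```text
time_s: 14.28
eef_pos: [495.8, -130.3, 127.0]
tool_rot: [[-0.898, 0.44, -0.002], [0.44, 0.898, -0.001], [0.001, -0.002, -1.0]]
force: [0.4, -1.1, 0.2]
width: 39.3
```

The ball met the mouth at TCP z of about 131: the force turned to +1.8 N and the sleeve shifted sideways. I expect the click at z of about 102 and the shoulder at about 95. Going down to about 110 first.

play_rows --targets '[[[0,0,0],[0,0,1.5],1],[[0,0,0],[0,0,3],1],[[0,0,0],[0,0,4.5],1],[[0,0,0],[0,0,6],1],[[0,0,0],[0,0,6],1]]'

```text
time_s: 14.9
eef_pos: [495.8, -130.3, 120.7]
tool_rot: [[-0.898, 0.44, -0.002], [0.44, 0.898, -0.001], [0.001, -0.002, -1.0]]
force: [0.6, -0.5, -0.1]
width: 39.3
```

play_rows --targets '[[[0,0,0],[0,0,1.5],1],[[0,0,0],[0,0,3],1],[[0,0,0],[0,0,4.5],1],[[0,0,0],[0,0,6],1],[[0,0,0],[0,0,6],1]]'

```text
time_s: 15.52
eef_pos: [495.8, -130.3, 114.4]
tool_rot: [[-0.898, 0.44, -0.002], [0.44, 0.898, -0.001], [0.001, -0.002, -1.0]]
force: [1.7, -0.4, -0.2]
width: 39.5
```

play_rows --targets '[[[0,0,0],[0,0,1.5],1],[[0,0,0],[0,0,3],1],[[0,0,0],[0,0,3],1]]'

```text
time_s: 15.9
eef_pos: [495.8, -130.3, 111.1]
tool_rot: [[-0.898, 0.44, -0.002], [0.44, 0.898, -0.001], [0.001, -0.002, -1.0]]
force: [1.1, -1.6, -0.1]
width: 39.6
```

play_rows --targets '[[[0,0,0],[0,0,1],1],[[0,0,0],[0,0,2],1],[[0,0,0],[0,0,2],1]]'

```text
time_s: 16.27
eef_pos: [495.8, -130.3, 108.9]
tool_rot: [[-0.898, 0.44, -0.002], [0.44, 0.898, -0.001], [0.001, -0.002, -1.0]]
force: [1.8, -0.6, -0.6]
width: 39.1
```

play_rows --targets '[[[0,0,0],[0,0,1],1],[[0,0,0],[0,0,1],1],[[0,0,0],[0,0,1],1]]'

```text
time_s: 16.65
eef_pos: [495.7, -130.3, 107.7]
tool_rot: [[-0.898, 0.44, -0.002], [0.44, 0.898, -0.001], [0.001, -0.002, -1.0]]
force: [2.2, -0.2, -1.9]
width: 39.5
```

play_rows --targets '[[[0,0,0],[0,0,1],1],[[0,0,0],[0,0,1],1],[[0,0,0],[0,0,1],1]]'

```text
time_s: 17.02
eef_pos: [495.7, -130.3, 106.5]
tool_rot: [[-0.898, 0.44, -0.002], [0.44, 0.898, -0.001], [0.001, -0.002, -1.0]]
force: [2.4, -0.7, -4.0]
width: 39.4
```

play_rows --targets '[[[0,0,0],[0,0,1],1],[[0,0,0],[0,0,1],1],[[0,0,0],[0,0,1],1]]'

```text
time_s: 17.4
eef_pos: [495.6, -130.2, 105.2]
tool_rot: [[-0.898, 0.44, -0.002], [0.44, 0.898, -0.001], [0.002, -0.002, -1.0]]
force: [2.7, -1.6, -6.9]
width: 39.6
```

The pull is now downward (-7 N), so the ball is entering the groove. I'm continuing to where it seats.

play_rows --targets '[[[0,0,0],[0,0,0.7],1],[[0,0,0],[0,0,0.7],1],[[0,0,0],[0,0,0.7],1]]'

```text
time_s: 17.77
eef_pos: [495.2, -130.1, 104.3]
tool_rot: [[-0.898, 0.44, -0.003], [0.44, 0.898, -0.001], [0.002, -0.002, -1.0]]
force: [1.1, -1.2, -4.4]
width: 39.3
```

play_rows --targets '[[[0,0,0],[0,0,0.7],1],[[0,0,0],[0,0,0.7],1],[[0,0,0],[0,0,0.7],1]]'

```text
time_s: 18.15
eef_pos: [495.1, -129.9, 103.6]
tool_rot: [[-0.898, 0.439, -0.003], [0.439, 0.898, -0.001], [0.003, -0.002, -1.0]]
force: [0.7, 0.7, -2.1]
width: 39.2
```

play_rows --targets '[[[0,0,0],[0,0,0.6],1],[[0,0,0],[0,0,0.6],1],[[0,0,0],[0,0,0.6],1]]'

```text
time_s: 18.52
eef_pos: [495.1, -129.8, 103.0]
tool_rot: [[-0.898, 0.439, -0.003], [0.439, 0.898, -0.0], [0.003, -0.002, -1.0]]
force: [0.6, -0.2, -1.0]
width: 39.6
```

```bash
python3 go.py "(0,0,0)"|head -1
python3 - <<'E'
from bench import robot
from h import *
S=robot.camera_params("scene");c=robot.read_camera("scene")
u,v=map(int,proj(S,(497,-130,100)));cv2.imwrite("pics/v2.png",cv2.resize(c[v-60:v+60,u-70:u+70],(700,600),interpolation=2)[:,:,::-1])
E
```

```text
t 18.525 pos [ 495.11 -129.82  103.  ] z [-0. -0. -1.] F [ 0.64 -0.24 -1.  ] w 39.56651422141113
```

View pics/v2.png

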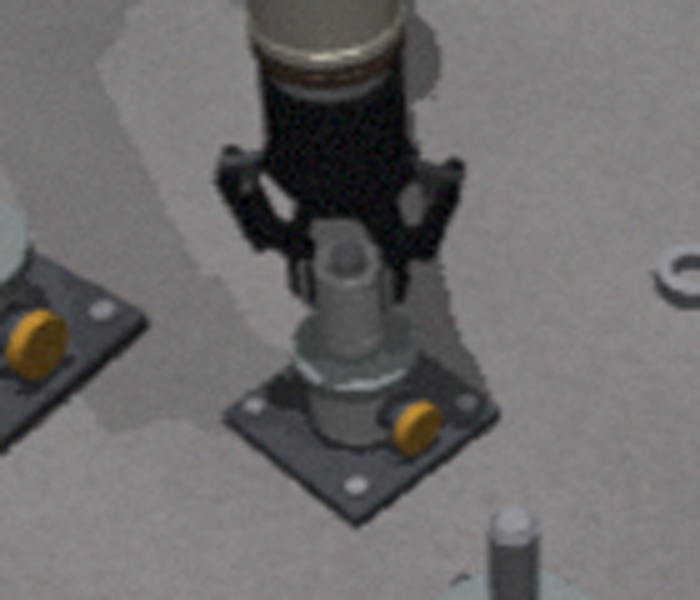

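The force is back at the free-hanging value (-1.0 N) and the lateral offset is back where it was before contact. The ball is seated, about 8 mm above the shoulder. Opening gradually, then retreating straight up.

play_rows --targets '[[[0,0,0],[0,0,0],0.45],[[0,0,0],[0,0,0],0.4],[[0,0,0],[0,0,0],0.3],[[0,0,0],[0,0,0],0.1],[[0,0,0],[0,0,0],0],[[0,0,0],[0,0,0],0],[[0,0,0],[0,0,0],0],[[0,0,0],[0,0,0],0]]'

```text
time_s: 19.58
eef_pos: [495.1, -129.8, 103.0]
tool_rot: [[-0.898, 0.439, -0.003], [0.439, 0.898, -0.0], [0.003, -0.002, -1.0]]
force: [0.4, -1.0, -0.5]
width: 85.6
```

play_rows --targets '[[[0,0,0],[0,0,-10],0],[[0,0,0],[0,0,-30],0],[[0,0,0],[0,0,-55],0],[[0,0,0],[0,0,-80],0],[[0,0,0],[0,0,-105],0],[[0,0,0],[0,0,-125],0],[[0,0,0],[0,0,-130],0],[[0,0,0],[0,0,-130],0]]'

```text
time_s: 20.58
eef_pos: [495.5, -129.8, 233.2]
tool_rot: [[-0.898, 0.439, -0.003], [0.439, 0.898, -0.001], [0.002, -0.002, -1.0]]
force: [0.1, -0.5, -0.4]
width: 85.5
```

Run:
```python
from bench import robot
from h import *
s=robot.get_state();print(s["time_s"],s["eef_pos"],s["force"],s["width"])
S=robot.camera_params("scene");c=robot.read_camera("scene");p=robot.camera_params("wrist");w=robot.read_camera("wrist")
u,v=map(int,proj(S,(497,-130,100)));a=cv2.resize(c[v-40:v+40,u-35:u+45],(400,400),interpolation=2)
b=cv2.resize(w,(400,300),interpolation=2);b=np.vstack([b,np.zeros((100,400,3),np.uint8)])
cv2.imwrite("pics/v3.png",np.hstack([a,b])[:,:,::-1]);print([np.round((np.array(proj(S,(495,-130,z)))-(u-35,v-40))*5) for z in(70,78,134,146)])
```

```text
20.575 [ 495.48984666 -129.76651757  233.15823363] [ 0.14151721 -0.46205259 -0.35612131] 85.50841881941668
[array([179., 236.]), array([178., 226.]), array([172., 157.]), array([171., 141.])]
```

View pics/v3.png

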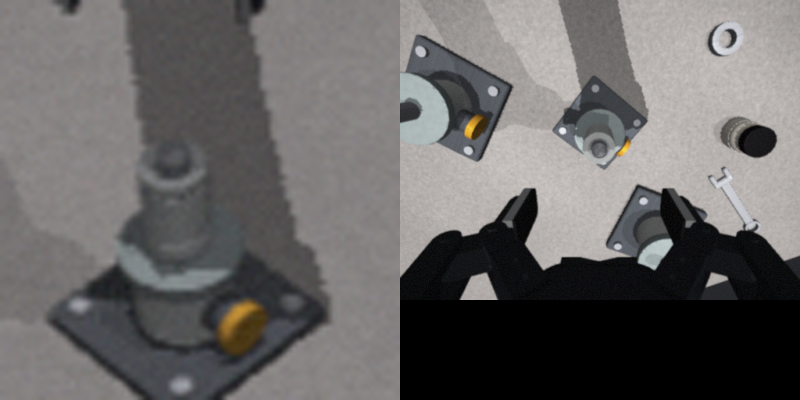

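The sleeve stands free on the right shaft. Its top ring is at (172,165) and the shaft tip at (173,152), so the tip stands about 10–12 mm proud, as expected if the sleeve is hanging on the ball. On the shoulder it would be about 20 mm. The bystanders are undisturbed.

```bash
python3 -c "
from bench import robot
print(robot.close_job())"
```

```text
the job is handed in; nothing more can be done
None
```

The sleeve is on the smallest pump's shaft, clicked onto the ball and released, and I handed the job in at about 21 s of the 72 s allowed.

- **Ball contact:** the ball met the sleeve's mouth at about z = 131 mm (TCP height). Vertical force on the tool rose to about +1.8 N and the sleeve shifted slightly sideways.
- **Click:** at z of about 106 to 104 mm the ball snapped out and pulled the sleeve down at up to 7 N. I stopped at z = 103.0 mm, where the force and sideways position were back to their free values. That is 28 mm after contact, against about 29 mm expected.
- **Height over the shoulder:** the lower end is about 8 mm clear, inside the 6 to 34 mm range.
- **Final picture:** after release the shaft tip stands roughly 10–12 mm above the sleeve, which agrees with it hanging on the ball. The gripper is clear above it, touching nothing. The spacer, jar and spanner look undisturbed; I judged that by eye and did not measure it.
- **Disagreement:** the scene camera gave x about 5 to 10 mm larger than the other two cameras. I used the wrist and top values, and the sleeve went on with no measurable side load.

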